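Light the earring bowl on the closet shelf

ROBOT

A 7-joint arm with a two-finger parallel gripper is mounted at the origin on the work surface. World frame = base frame: x ahead of the robot, y to its left, z up, the work surface at z = 0. Lengths are in m, angles in rad, forces in N, time in s.
With the tool pointing down it reaches from about 0.4 to 0.85 m from the base axis. Payload 4.5 kg.
Tool frame: the origin (TCP) lies between the finger pads, 19 mm behind the fingertips; this is the grasp point; z points along the fingers, y is the line along which they close (so a half turn about z gives the same grasp; the last joint's range is limited). The gripper opens to 88 mm and grips with 3 to 60 N. Pads are 18 mm wide; open, the fingers measure 123 mm over their backs; the gripper's body (75 mm by 187 mm) begins 45 mm behind the grasp point.
Start: joints at [1.296, 0.689, -0.195, 1.565, 0.157, 0.902, -0.215], TCP at [0.19, -0.595, 0.257] pointing down, gripper open.
Joint ranges: [-3.01, 3.01], [-0.46, 2.08], [-1.47, 1.51], [0.13, 2.56], [-1, 4.14], [0.04, 2.09], [-2.66, 2.66]. Speed limits (rad/s): [2.57, 2.57, 3.14, 3.14, 3.14, 3.14, 3.14].

INTERFACE

Orientations are given as a unit quaternion [x, y, z, w].
In Python, from plant import r gives the robot as it stands.
- The arm moves only by the tool move_arm, never from a script. Its argument "targets" is a list that holds one entry, the list of rows, each a list of 7 numbers: the opening, from 0 (shut) to 1 (fully open), then the shift along the tool's x, y, z in mm, then the turn, a rotation vector about the tool's x, y, z in degrees. In form: [[[claw, dx, dy, dz, ax, ay, az], ...]]. A call has 1 to 10 rows; each row is the pose to reach, as a shift and turn from the pose commanded when the call began, along the tool's axes at that moment; what a row does not reach only later rows make up. A row lasts 1/8 s, in which the tool goes at most 62.5 mm and 10.7 degrees, less where a joint would pass 70% of its speed; a pose out of reach is approached as far as the arm can. A call with a gripper value outside its range is refused whole. The fingers move at their own pace and stop on an object; "newtons" is the grip in N (left out, the last holds). Time passes only in rows, so rows that repeat a pose let the fingers close. It gives the time, the measured TCP pose, the force, the opening and the grip force at its end, in the units of the state.
- r.get_state(): the state, without advancing time (a new reading comes with each control period).
- r.snapshot(name): name is "scene" or "top"; returns the picture (384x512x3 uint8, red, green, blue); there is no depth.
- r.camera_info(name): a dict with "fx", "fy", "cx", "cy" (pixels), "R" (3x3) and "t" (3): a world point X has camera coordinates R X + t. Camera axes: x right, y down, z forward; pixel columns grow to the right and rows downward; lengths in m; the calibration is good to about 2 mm. A picture is of the moment at which its call begins. camera_info takes no time and is no camera call.
- r.finish_job(): hands the job in; it is judged then, once.
The state is a dict: "clock": time; "q": joint angles; "qd": joint speeds; "joint_torque": joint torques, N m; "tool_pos": TCP position; "eef_rot": TCP orientation; "contact_force": force on the tool from outside, world axes, zero at the start; "moment": the same for the moment, N m; "opening": opening from 0.0 (shut) to 1.0 (fully open); "finger_force": force on a finger pad.
Only numpy, scipy, OpenCV 4.12 (cv2) and the standard library are available. Lean on these libraries where they do the work, as an engineer would, in place of code of your own. Each camera call takes 0.05 s, during which the arm holds its last target. There are 200 camera calls.

TASK

Swing the lamp's arm across so that the lamp head is centred above the ceramic earring bowl in the top tray, then turn the clicking dial on the lamp's sloping front to its two-dot mark. Leave the arm and the dial there, and do not shift the bowl or any of the other things on the shelf.

Things in the scene. Friction and masses are not known exactly. Their poses are not given: they have to be found in the camera images.
- lamp: Aluminium table lamp, fixed. Origin: underside of its base, on the axis of its post (20 mm dia, 178 mm high). Front looks to -x. Base: x -150 to 50 mm, y -80 to 40 mm. Its front is a wedge whose panel slopes up and back at 35 deg, from 18 mm high at x = -150 to 81 mm at x = -60. The dial sits on the panel at x -105, y -20, z 49.5 mm, its axis square to it (35 deg from vertical, leaning to -x).
- lamp_pivot (a point): Point on the vertical hinge axis of the lamp arm (top of the post), at the height of the arm, 190 mm above the shelf; axes as the lamp's.
- lamp_arm (a joint): Angle of the lamp arm about the post. 0: the arm points to the lamp's front (-x of the lamp), crossing above the dial; grows clockwise seen from above: at 1.57 it points to +y of the lamp, where the tray stands. Range -0.6 to 2.4 rad. Stiff hinge: it stays where it is left.
- lamp_grip (a point): Point to hold on the black upright rubber stub on the lamp head, on its axis, 226 mm up and 215 mm from the post axis. Stub 14 mm dia, 200 to 242 mm above the shelf. The head below is a disc 68 mm dia from 176 mm up, tapering to 28 mm dia at 200 mm; the arm (12 mm wide) spans 186 to 194 mm. The -x axis points away from the post along the arm.
- lamp_head (a point): Centre of the underside of the lamp head, straight below the stub, 176 mm above the shelf.
- dial (a joint): Dial angle, growing clockwise seen square to the panel. Click detents: 0 (off, small ring mark, far left), 0.6 (one dot), 1.2 (two dots), 1.8 rad (three dots, far right); stops at -0.12 and 1.92. The bar's pointer end faces the set mark. The marks lie 37 mm from the dial's centre at 0.9, 0.3, -0.3 and -0.9 rad from straight up the slope (positive to the left).
- dial_grip (a point): Point on the dial's axis, 27 mm out from the panel, where a tool centre should be to pinch it. z points out along the axis; x lies along the black bar grip to its pointer end (white line) and turns with it. Bar 44 mm long in x, 14 mm thick in y, reaching 33 mm out from the panel; under it a disc 44 mm dia, up to 6 mm out.
- tray: Three-tier stack of smoke-grey plastic trays, fixed, 300 mm (x) by 118 mm (y), 102 mm high; origin under its centre. Walls 3 mm; top tier's floor 75 mm above the shelf. Bowl, bracelet and stopper stand in the top tier in any order, about 97 mm apart in a row along x, each within about 12 mm of the lamp head's arc.
- bowl: White ceramic earring bowl, loose in the top tray: 68 mm dia at the rim, 30 mm high. Origin: centre of its underside.
- bracelet: Steel bracelet, a plain ring 62 mm dia, 10 mm high, loose in the top tray. Origin: centre of its underside. Leave alone.
- stopper: Glass stopper, 38 mm dia, 50 mm high, loose in the top tray. Origin: centre of its underside. Leave alone.
- comb: Tortoiseshell comb lying on the shelf, 160 mm (x) by 36 mm, 5 mm thick. Origin: under the middle of its spine. Leave alone.
- glasses: Folded reading glasses on the shelf, 126 mm (y) by 24 mm, 41 mm high. Origin: underside, middle of the lens frame. Leave alone.
There are look-alikes about, which are no part of the job. There is more than one size of the bowl; the job needs the middle-sized.

How it is judged:
On the way, in this order (a step that is already met when the one before it is completed fails the run):
1. the lamp head is over the bowl (horizontal distance between lamp_head and bowl below 0.03 m), for 0.2 s.
2. the dial is at the two-dot mark (value of joint dial between 1.08 and 1.32 rad), for 0.2 s.
At the end, for the whole second after the job is handed in: The lamp head's centre is within 30 mm, seen from above, of the bowl's centre; the dial rests at the two-dot mark (1.2 rad, within 0.12); both are still; bowl, bracelet, stopper, comb and glasses are within 20 mm of where they started (all of step 2 and horizontal distance between lamp_head and bowl below 0.03 m and velocity of joint dial between -0.05 and 0.05 rad/s and velocity of joint lamp_arm between -0.05 and 0.05 rad/s and distance of each of bowl, bracelet, stopper, comb, glasses from where it was at the start of the episode below 0.02 m); the robot touches nothing.
It fails at once if the bowl, bracelet, stopper, comb or glasses were shifted by more than 20 mm (distance of any of bowl, bracelet, stopper, comb, glasses from where it was at the start of the episode above 0.02 m).
It also fails if it takes over 61 s, if anything falls off the work surface, if the arm or the gripper's body presses on something with over 40 N, if the wrist force passes 120 N, or if a joint passes its speed limit or range.

## Working session

There is one attempt and no reset: what is moved stays moved. The work goes in short steps, Python scripts to look and compute and a tool call to move; the robot and the scene stay as the last step left them, time stands still between calls to the robot, and variables do not carry over. Pictures are saved under pics/ and viewed, at most 10 in all, crops included, and the job is handed in when it is done.

Besides the shell and the picture viewer there is one more tool, called as name([rows], argument=value, ...), one row to a line, values as JSON. move_arm: Moves the arm, as the interface text tells. Its arguments: {"type":"object","properties":{"targets":{"type":"array","items":{"type":"array","items":{"type":"array","items":{"type":"number"}}}},"newtons":{"type":"number"}},"required":["targets"]}

```bash
mkdir -p pics; ls; python3 - <<'E'
from plant import r
import cv2,numpy as np
for n in("scene","top"):
    im=r.snapshot(n); cv2.imwrite(f"pics/{n}0.png",cv2.cvtColor(im,cv2.COLOR_RGB2BGR))
    c=r.camera_info(n); print(n,{k:np.round(v,3).tolist() for k,v in c.items()})
s=r.get_state(); print({k:np.round(v,3).tolist() for k,v in s.items()})
a=cv2.imread("pics/scene0.png");b=cv2.imread("pics/top0.png")
cv2.imwrite("pics/s0.png",cv2.resize(a,(800,600),interpolation=cv2.INTER_CUBIC));cv2.imwrite("pics/t0.png",cv2.resize(b,(800,600),interpolation=cv2.INTER_CUBIC))
E
```

```text
pics
scene {'fx': 410.397, 'fy': 410.397, 'cx': 254.817, 'cy': 183.963, 'R': [[0.27, 0.963, -0.013], [0.627, -0.186, -0.756], [-0.73, 0.197, -0.654]], 't': [-0.155, -0.223, 1.554]}
top {'fx': 480.915, 'fy': 480.915, 'cx': 257.34, 'cy': 190.72, 'R': [[-0.026, -1.0, 0.018], [-0.998, 0.024, -0.06], [0.059, -0.02, -0.998]], 't': [0.019, 0.528, 1.35]}
{'clock': 0.1, 'q': [1.296, 0.69, -0.195, 1.566, 0.157, 0.902, -0.215], 'qd': [-0.001, -0.001, -0.001, -0.001, -0.001, -0.001, -0.001], 'joint_torque': [-0.003, -52.85, -1.272, -15.384, -0.053, 0.002, 0.0], 'tool_pos': [0.19, -0.595, 0.257], 'eef_rot': [0.988, 0.154, -0.0, -0.001], 'contact_force': [-0.326, 0.714, -0.59], 'moment': [0.002, 0.025, -0.0], 'finger_force': 0.0, 'opening': 1.002}
```

View pics/s0.png

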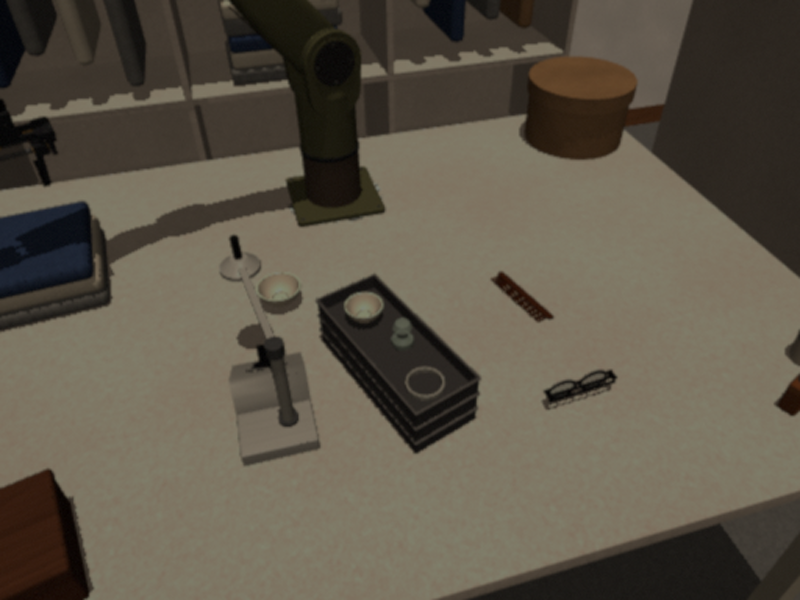

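View pics/t0.png

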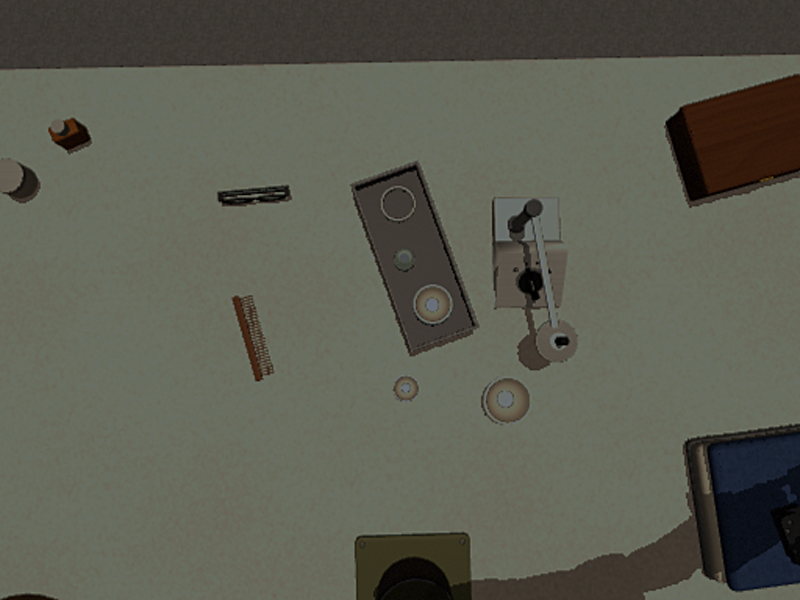

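The top view shows three white bowls: (432,304) in the tray, a larger one at (506,400) and a smaller one at (406,388), both on the shelf. The one in the top tray looks middle-sized. I'll measure the rims and confirm in an enlarged crop.

```bash
cat > h.py <<'E'
import numpy as np,cv2
from plant import r
C={n:r.camera_info(n) for n in("scene","top")}
def ray(n,p):
    c=C[n];R=np.array(c["R"]);t=np.array(c["t"])
    d=R.T@np.array([(p[0]-c["cx"])/c["fx"],(p[1]-c["cy"])/c["fy"],1]);return -R.T@t,d
def plane(n,p,z):
    o,d=ray(n,p);return o+d*(z-o[2])/d[2]
def proj(n,X):
    c=C[n];v=np.array(c["R"])@X+np.array(c["t"]);return np.array([c["fx"]*v[0]/v[2]+c["cx"],c["fy"]*v[1]/v[2]+c["cy"]])
def tri(p,q):
    o,d=ray("scene",p);e,f=ray("top",q);s=np.linalg.lstsq(np.c_[d,-f],e-o,rcond=None)[0];a=o+s[0]*d;b=e+s[1]*f
    return (a+b)/2,np.linalg.norm(a-b)
E
python3 - <<'E'
from h import *
t=cv2.imread("pics/top0.png");s=cv2.imread("pics/scene0.png")
hsv=cv2.cvtColor(t,cv2.COLOR_BGR2HSV)
k=1.5625
for nm,(x,y),z in(("tray",(432,304),.105),("big",(506,400),.03),("small",(406,388),.03),("head",(556,341),.176)):
    x,y=int(x/k),int(y/k);w=24
    roi=t[y-w:y+w,x-w:x+w].astype(int);m=((roi[...,2]-roi[...,0])>10).astype(np.uint8) # reddish/bright
    m|=(roi.min(2)>125).astype(np.uint8)
    cs=cv2.findContours(m,0,2)[0];
    c=max(cs,key=cv2.contourArea);(cx,cy),(a,b),_=cv2.fitEllipse(c)
    p=(cx+x-w,cy+y-w);print(nm,np.round(p,1),"diam px",round(a,1),round(b,1),"mm",round(1000*(a+b)/2*(1.35-z)/481,1),plane("top",p,z).round(4))
a=t[95:275,215:400];cv2.imwrite("pics/c1.png",cv2.resize(cv2.convertScaleAbs(a,alpha=1.6),(616,600),interpolation=cv2.INTER_CUBIC))
a=s[140:300,130:320];cv2.imwrite("pics/c2.png",cv2.resize(cv2.convertScaleAbs(a,alpha=1.3),(712,600),interpolation=cv2.INTER_CUBIC))
E
```

```text
tray [272.7 193.1] diam px 44.7 45.2 mm 116.3 [ 0.5154 -0.0325  0.105 ]
big [329.3 252.7] diam px 34.6 38.9 mm 100.9 [ 0.3487 -0.1901  0.03  ]
small [260.3 248.2] diam px 16.1 18.9 mm 48.1 [0.3663 0.0024 0.03  ]
head [351.3 217.1] diam px 41.8 53.9 mm 116.8 [ 0.4465 -0.2244  0.176 ]
```

View pics/c1.png

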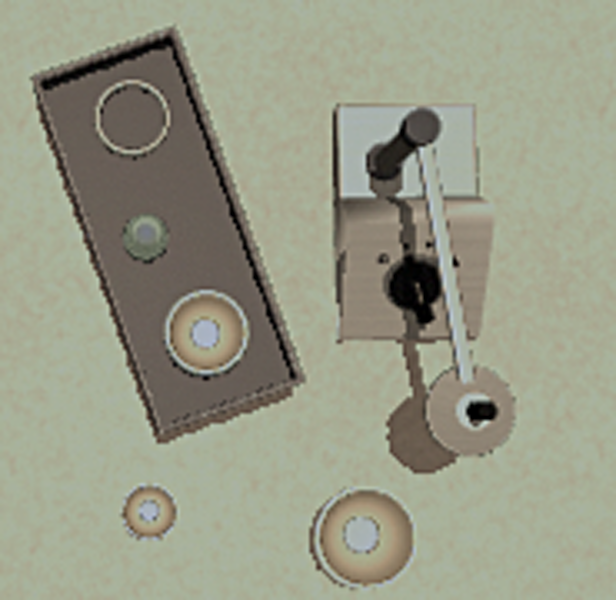

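View pics/c2.png

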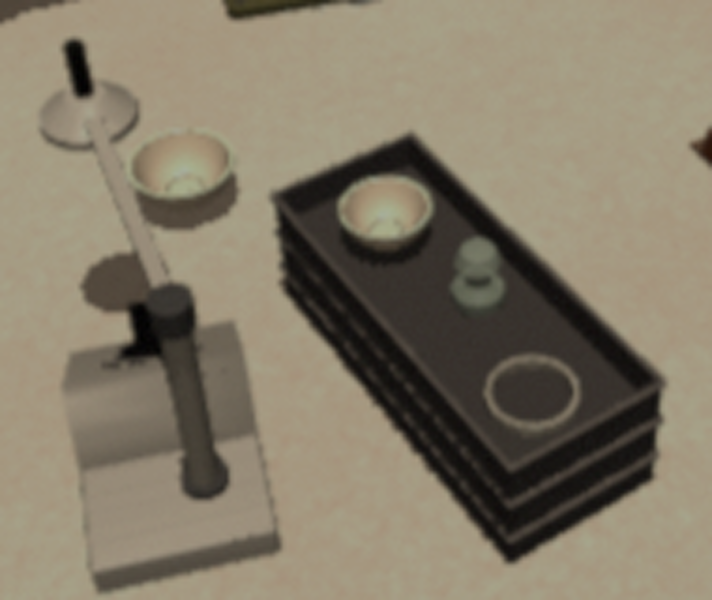

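The tray bowl at c1 (207,333) measures about 65 mm. The bowl at (361,537) is about 84 mm and the one at (149,512) about 43 mm. So the bowl in the tray is the 68 mm middle one. Next I'll triangulate the stub, post and base.

```bash
python3 - <<'E'
from h import *
from scipy.spatial.transform import Rotation as Ro
T=lambda x,y:(215+(x+.5)/3.3278-.5,95+(y+.5)/3.3333-.5); S=lambda x,y:(130+(x+.5)/3.747-.5,140+(y+.5)/3.75-.5)
print("stubtop",tri(S(74,44),T(490,411)))
print("stubtop plane",plane("top",T(489,411),.242),plane("scene",S(74,44),.242))
pt=plane("top",T(424,125),.19);print("post top",pt,tri(S(172,292),T(424,125)))
print("post mid base", plane("top",T(384,184),.018), plane("scene",S(204,482),.018))
print("bowl rim",plane("top",T(207,333),.105),plane("scene",S(385,208),.105))
print("head",plane("top",T(471,411),.176),plane("scene",S(89,117),.176))
for q in((337,104),(475,104),(337,195)):print("base",plane("top",T(*q),.018))
print("base scene",[plane("scene",S(*q),.018).round(4) for q in((97,575),(278,540))])
print("marks",[plane("top",T(*q),.07).round(4) for q in((383,258),(400,245),(430,245),(455,262))],"disc",plane("top",T(412,283),.053))
E
```

```text
stubtop (array([ 0.44391442, -0.2353317 ,  0.23904146]), np.float64(0.0014002084390801678))
stubtop plane [ 0.44385814 -0.23463256  0.242     ] [ 0.44848048 -0.23446528  0.242     ]
post top [ 0.65924313 -0.20606365  0.19      ] (array([ 0.65712444, -0.20269432,  0.20248472]), np.float64(0.0017035553033158167))
post mid base [ 0.63968271 -0.20436809  0.018     ] [ 0.65197935 -0.20546489  0.018     ]
bowl rim [ 0.51119947 -0.04347964  0.105     ] [ 0.51652425 -0.04502704  0.105     ]
head [ 0.44401435 -0.23656516  0.176     ] [ 0.4435145  -0.23554342  0.176     ]
base [ 0.70980148 -0.16619568  0.018     ]
base [ 0.70717892 -0.28543511  0.018     ]
base [ 0.63112811 -0.16361173  0.018     ]
base scene [array([ 0.7055, -0.2811,  0.018 ]), array([ 0.7114, -0.1663,  0.018 ])]
marks [array([ 0.5711, -0.1923,  0.07  ]), array([ 0.5815, -0.2068,  0.07  ]), array([ 0.5809, -0.2316,  0.07  ]), array([ 0.5664, -0.2517,  0.07  ])] disc [ 0.55126255 -0.21879867  0.053     ]
```

The measurements agree:

| Point | Position (x, y) | Check |
|---|---|---|
| Stub | (0.444, -0.235) | 215 mm from the post |
| Post | (0.658, -0.2045) | |
| Bowl | (0.5135, -0.044) | 216 mm from the post |

The arm has to swing about 56° clockwise. Lamp yaw is about -0.03 rad.

```bash
cat >> h.py <<'E'
from scipy.spatial.transform import Rotation as Ro
def rel(X,R=None):
    s=r.get_state();T=Ro.from_quat(s["eef_rot"])
    print("shift mm",(T.inv().apply(np.array(X)-s["tool_pos"])*1000).round(1),"turn deg",None if R is None else (T.inv()*R).as_rotvec(degrees=True).round(1))
def down(yaw): c,s=np.cos(yaw),np.sin(yaw);return Ro.from_matrix(np.array([[c,s,0],[s,-c,0],[0,0,-1]]).T)
E
python3 - <<'E'
from h import *
a=-.142
rel([.444,-.235,.32],down(-a));rel([.444,-.235,.226],down(-a))
E
```

```text
shift mm [ 351.6 -265.7  -62.9] turn deg [-0.1  0.   9.6]
shift mm [ 351.6 -265.6   31.1] turn deg [-0.1  0.   9.6]
```

move_arm([
  [[1, 20, -15, -63, 0, 0, 0], [1, 70, -53, -63, 0, 0, 3], [1, 120, -91, -63, 0, 0, 6], [1, 170, -129, -63, 0, 0, 9.6], [1, 220, -166, -63, 0, 0, 9.6], [1, 270, -204, -63, 0, 0, 9.6], [1, 320, -242, -63, 0, 0, 9.6], [1, 351.6, -265.7, -63, 0, 0, 9.6], [1, 351.6, -265.7, -63, 0, 0, 9.6], [1, 351.6, -265.7, -63, 0, 0, 9.6]],
])

```text
clock: 1.35
tool_pos: [0.4435, -0.2361, 0.3201]
eef_rot: [0.998, 0.07, -0.001, 0.0]
contact_force: [-0.1, -0.4, -0.3]
opening: 0.998
finger_force: 0.0
```

move_arm([
  [[1, 0, 0, 30, 0, 0, 0], [1, 0, 0, 60, 0, 0, 0], [1, 0, 0, 85, 0, 0, 0], [1, 0, 0, 94, 0, 0, 0], [1, 0, 0, 94, 0, 0, 0], [0, 0, 0, 94, 0, 0, 0], [0, 0, 0, 94, 0, 0, 0], [0, 0, 0, 94, 0, 0, 0], [0, 0, 0, 94, 0, 0, 0], [0, 0, 0, 94, 0, 0, 0]],
], newtons=15)

```text
clock: 2.6
tool_pos: [0.4442, -0.2354, 0.2265]
eef_rot: [0.998, 0.071, 0.0, 0.0]
contact_force: [0.2, -0.7, -0.5]
opening: 0.455
finger_force: 0.0
```

```bash
python3 - <<'E'
from h import *
s=r.get_state();print(s["opening"]*88,s["finger_force"],s["tool_pos"],s["contact_force"])
T=Ro.from_quat(s["eef_rot"]);P=np.array([.658,-.2045,0])
# arc, starting from the present TCP
v=s["tool_pos"]-P;v[2]=0;print(np.linalg.norm(v))
for d in range(0,58,4):
    w=Ro.from_euler('z',-d,degrees=True).apply(v);print(d,(T.inv().apply(w-v)*1000).round(1))
d=56;print(P+Ro.from_euler('z',-d,degrees=True).apply(v))
E
```

```text
40.03851025440844 0.0 [ 0.44422231 -0.23542873  0.22648717] [ 0.2401203  -0.67315867 -0.54955172]
0.21600344084892292
0 [0. 0. 0.]
4 [  0.5 -15.1  -0. ]
8 [  2.  -30.1  -0. ]
12 [  4.6 -44.9  -0. ]
16 [  8.2 -59.6  -0. ]
20 [ 12.9 -73.9  -0. ]
24 [ 18.5 -87.9  -0. ]
28 [  25.  -101.5   -0. ]
32 [  32.6 -114.5   -0. ]
36 [  41.  -127.1   -0. ]
40 [  50.2 -139.    -0. ]
44 [  60.3 -150.2   -0. ]
48 [  71.1 -160.7   -0. ]
52 [  82.6 -170.4   -0. ]
56 [  94.8 -179.3   -0. ]
[ 0.51281595 -0.04456539  0.        ]
```

Fingers are still closing, so I'll let them finish.

move_arm([
  [[0, 0, 0, 0, 0, 0, 0], [0, 0, 0, 0, 0, 0, 0], [0, 0, 0, 0, 0, 0, 0], [0, 0, 0, 0, 0, 0, 0], [0, 0, 0, 0, 0, 0, 0]],
], newtons=15)

```text
clock: 3.22
tool_pos: [0.4442, -0.2354, 0.2264]
eef_rot: [0.998, 0.071, -0.0, -0.0]
contact_force: [-0.1, -0.2, 0.3]
opening: 0.153
finger_force: 15.0
```

move_arm([
  [[0, 0.2, -8, 0, 0, 0, 2], [0, 1, -21, 0, 0, 0, 5.5], [0, 3, -37, 0, 0, 0, 10], [0, 6.3, -52, 0, 0, 0, 14], [0, 10.5, -67, 0, 0, 0, 18], [0, 15.7, -81, 0, 0, 0, 22], [0, 21.7, -95, 0, 0, 0, 26], [0, 25, -101.5, 0, 0, 0, 28], [0, 25, -101.5, 0, 0, 0, 28], [0, 25, -101.5, 0, 0, 0, 28]],
])

```text
clock: 4.47
tool_pos: [0.4541, -0.1317, 0.2264]
eef_rot: [0.985, -0.173, -0.0, 0.0]
contact_force: [-1.3, 1.7, 1.0]
opening: 0.152
finger_force: 15.0
```

```bash
python3 - <<'E'
from h import *
s=r.get_state();print(s["opening"]*88,s["finger_force"],s["tool_pos"],s["contact_force"],s["q"])
T=Ro.from_quat(s["eef_rot"]);P=np.array([.658,-.2045,0])
v=s["tool_pos"]-P;v[2]=0;print(np.linalg.norm(v),np.degrees(np.arctan2(v[1],-v[0])))
for d in range(0,32,4):
    w=Ro.from_euler('z',-d,degrees=True).apply(v);print(d,(T.inv().apply(w-v)*1000).round(1))
E
```

```text
13.362953237992814 15.000030370429158 [ 0.45414591 -0.13170082  0.22636785] [-1.29097966  1.69626883  0.95463722] [ 0.17524041  0.54550719  0.01450509  2.05207683 -0.01433772  0.54495027
 -1.71806696]
0.21646295359152287 19.652365877103865
0 [0. 0. 0.]
4 [  0.5 -15.1  -0. ]
8 [  2.  -30.1  -0. ]
12 [  4.5 -45.   -0. ]
16 [  8.1 -59.7  -0. ]
20 [ 12.7 -74.1  -0. ]
24 [ 18.3 -88.1  -0. ]
28 [  24.9 -101.7   -0. ]
```

move_arm([
  [[0, 0.2, -8, 0, 0, 0, 1], [0, 1, -21, 0, 0, 0, 3], [0, 3, -37, 0, 0, 0, 5], [0, 6.2, -52, 0, 0, 0, 7], [0, 10.4, -67, 0, 0, 0, 8], [0, 15.5, -81.2, 0, 0, 0, 9], [0, 21.5, -95.2, 0, 0, 0, 10], [0, 25.1, -101.9, 0, 0, 0, 10], [0, 25.1, -101.9, 0, 0, 0, 10], [0, 25.1, -101.9, 0, 0, 0, 10]],
])

```text
clock: 5.72
tool_pos: [0.5128, -0.0442, 0.2263]
eef_rot: [0.966, -0.258, -0.0, -0.0]
contact_force: [-0.7, 0.3, -1.2]
opening: 0.152
finger_force: 15.0
```

```bash
python3 - <<'E'
from h import *
s=r.get_state();print(s["opening"]*88,s["tool_pos"],s["contact_force"],s["q"])
im=cv2.cvtColor(r.snapshot("scene"),cv2.COLOR_RGB2BGR)
cv2.imwrite("pics/s1.png",cv2.resize(cv2.convertScaleAbs(im[90:300,110:330],alpha=1.4),(628,600),interpolation=cv2.INTER_CUBIC))
E
```

```text
13.332865392490685 [ 0.51275605 -0.04420797  0.22634439] [-0.65995399  0.26846324 -1.17780756] [-0.06114979  0.59289839  0.09202377  1.93852805 -0.08940579  0.61421027
 -2.00438726]
```

View pics/s1.png

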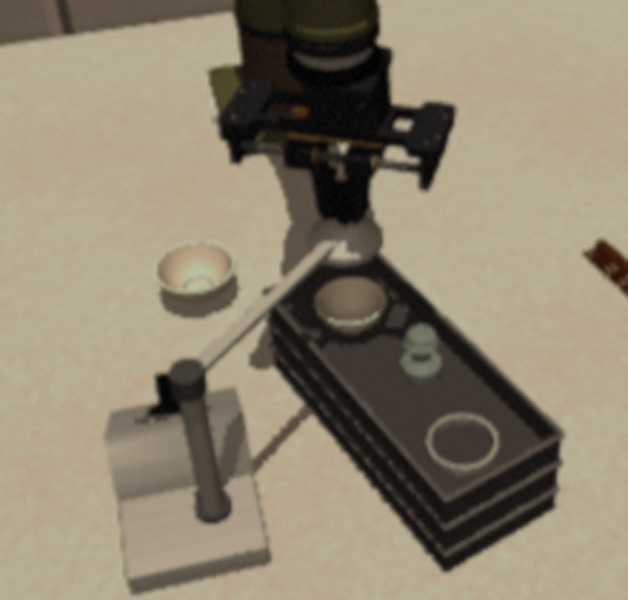

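The head is at image (343,245), above the bowl at (350,305), and the tray contents look undisturbed. Now I'll release, rise and back off towards the dial.

move_arm([
  [[0.6, 0, 0, 0, 0, 0, 0], [0.6, 0, 0, 0, 0, 0, 0], [0.6, 0, 0, 0, 0, 0, 0], [0.6, 0, 0, 0, 0, 0, 0], [0.6, 0, 0, 0, 0, 0, 0], [0.6, 0, 0, -10, 0, 0, 0], [0.6, 0, 0, -40, 0, 0, 0], [0.6, 0, 0, -80, 0, 0, 0], [0.6, 0, 0, -110, 0, 0, 0], [0.6, 0, 0, -110, 0, 0, 0]],
])

```text
clock: 7.02
tool_pos: [0.5143, -0.0443, 0.3391]
eef_rot: [0.966, -0.258, 0.003, -0.001]
contact_force: [-0.5, -0.0, -0.6]
opening: 0.599
finger_force: 0.0
```

```bash
python3 - <<'E'
from h import *
rel([.40,-.25,.336],down(0))
E
```

```text
shift mm [  3.4 235.3   2.5] turn deg [ -0.1  -0.3 -29.9]
```

move_arm([
  [[0.6, 0, 30, 0, 0, 0, -4], [0.6, 0, 70, 0, 0, 0, -9], [0.6, 0, 115, 0, 0, 0, -15], [0.6, 0, 160, 0, 0, 0, -21], [0.6, 0, 205, 0, 0, 0, -27], [0.6, 0, 235, 0, 0, 0, -30], [0.6, 0, 235, 0, 0, 0, -30], [0.6, 0, 235, 0, 0, 0, -30]],
])

```text
clock: 8.02
tool_pos: [0.3962, -0.2467, 0.336]
eef_rot: [1.0, 0.001, -0.0, -0.001]
contact_force: [0.1, 0.3, -0.7]
opening: 0.597
finger_force: 0.0
```

```bash
python3 - <<'E'
from h import *
t=cv2.cvtColor(r.snapshot("top"),cv2.COLOR_RGB2BGR);cv2.imwrite("pics/top2.png",t)
s=cv2.cvtColor(r.snapshot("scene"),cv2.COLOR_RGB2BGR);cv2.imwrite("pics/scene2.png",s)
a=cv2.resize(cv2.convertScaleAbs(t[140:220,250:390],alpha=2.2),None,fx=5.7,fy=5.7,interpolation=cv2.INTER_CUBIC)
b=cv2.resize(cv2.convertScaleAbs(t[150:205,310:370],alpha=2.2),None,fx=10,fy=10,interpolation=cv2.INTER_CUBIC)
c=cv2.resize(cv2.convertScaleAbs(t[100:250,245:395],alpha=1.8),(199,199))
canvas=np.zeros((550,800,3),np.uint8);canvas[:,:600]=b;canvas[:199,601:]=c
cv2.imwrite("pics/c3.png",canvas)
E
```

```text
(no output)
```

View pics/c3.png

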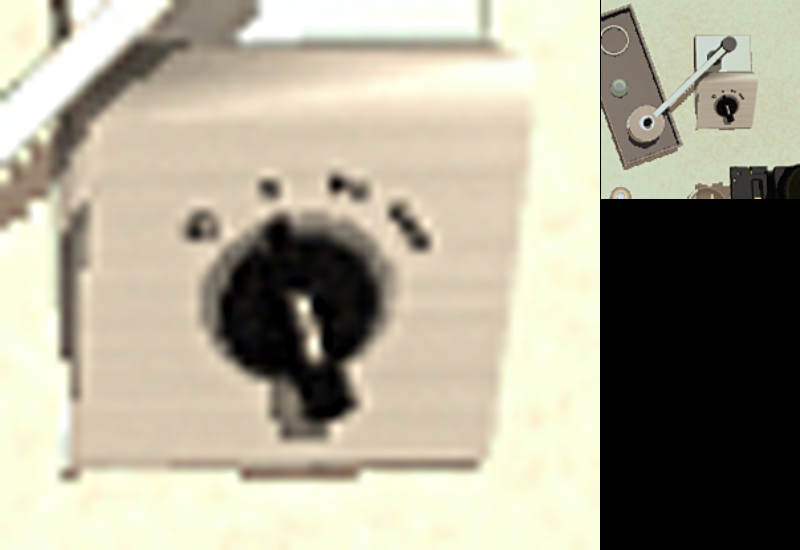

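The head (small inset, 648,122) sits over the bowl. The marks are: ring (200,225), one dot (270,188), two dots (348,187) and three dots (410,227). The bar's upper end is at (278,228), facing the one dot, so the dial is at 0.6 and needs +34.4°. I'll fit the lamp pose from these points.

```bash
cat > fit.py <<'E'
from h import *
from scipy.optimize import least_squares
c=np.cos(np.radians(35));s=np.sin(np.radians(35))
Q=lambda x,y:(310+(x+.5)/10-.5,150+(y+.5)/10-.5)
mk=lambda a:[-105+37*np.cos(a)*c,-20+37*np.sin(a),49.5+37*np.cos(a)*s]
L=np.array([mk(.9),mk(.3),mk(-.3),mk(-.9),[-150,40,18],[-150,-80,18]])/1000
P=np.array([Q(200,226),Q(270,188),Q(348,187),Q(410,227),Q(78,462),Q(486,459)])
T=lambda x,y:(215+(x+.5)/3.3278-.5,95+(y+.5)/3.3333-.5)
L=np.r_[L,[[.05,.04,.018],[.05,-.08,.018]]];P=np.r_[P,[T(337,104),T(475,104)]]
w=lambda p:Ro.from_euler('z',p[2]).apply(L)+[p[0],p[1],0]
f=lambda p:(np.array([proj("top",X) for X in w(p)])-P).ravel()
o=least_squares(f,[.658,-.2045,-.03],loss="soft_l1")
print(o.x.round(4));print(f(o.x).reshape(-1,2).round(2).tolist())
x,y,psi=o.x
Rl=Ro.from_euler('z',psi);n=np.array([-s,0,c])
def pose(turn,out):   # tool z=-n ; tool x along pointer: 'turn' = rad left of upslope
    up=np.array([c,0,s]);left=np.array([0,1,0]);px=np.cos(turn)*up+np.sin(turn)*left
    M=np.c_[px,np.cross(-n,px),-n]
    X=np.array([-.105,-.02,.0495])+n*out
    return Rl.apply(X)+[x,y,0],Rl*Ro.from_matrix(M)
E
python3 - <<'E'
from fit import *
print(pose(.3,.027)[0])
for out in(.027,.12):
    X,R=pose(.3,out);print(X.round(4));rel(X,R)
print(r.get_state()["q"].round(2))
E
```

```text
[ 0.658  -0.2043 -0.0219]
[[0.14, -0.2], [0.09, -0.33], [0.23, -0.25], [0.09, -0.33], [-0.92, 0.17], [0.37, 0.35], [-0.25, 0.32], [0.01, 0.32]]
[ 0.53712104 -0.2216999   0.07161711]
[ 0.5371 -0.2217  0.0716]
shift mm [140.6 -23.8 264.6] turn deg [ -5.7  34.6 -15.2]
[ 0.4838 -0.2205  0.1478]
shift mm [ 87.3 -25.3 188.4] turn deg [ -5.7  34.6 -15.2]
[ 0.46  0.37 -0.    1.92 -0.    0.85 -1.11]
```

The fit is good, with all residuals under 1 px. Next I'll go to the pre-grasp pose 120 mm out along the dial axis.

move_arm([
  [[0.6, 15, -5, 30, -1, 6, -3], [0.6, 30, -10, 65, -2, 13, -6], [0.6, 50, -15, 105, -3.5, 21, -9], [0.6, 70, -20, 145, -5, 29, -13], [0.6, 87, -25, 188, -5.7, 34.6, -15.2], [0.6, 87, -25, 188, -5.7, 34.6, -15.2], [0.6, 87, -25, 188, -5.7, 34.6, -15.2], [0.6, 87, -25, 188, -5.7, 34.6, -15.2]],
])

```text
clock: 9.12
tool_pos: [0.4203, -0.2105, 0.157]
eef_rot: [0.984, 0.138, 0.11, -0.009]
contact_force: [-0.2, 0.5, 0.1]
opening: 0.597
finger_force: 0.0
```

```bash
python3 - <<'E'
from fit import *
rel(*pose(.3,.028));print(r.get_state()["q"].round(2))
im=cv2.cvtColor(r.snapshot("scene"),cv2.COLOR_RGB2BGR)
cv2.imwrite("pics/s2.png",cv2.resize(cv2.convertScaleAbs(im[90:300,110:330],alpha=1.4),(628,600),interpolation=cv2.INTER_CUBIC))
E
```

```text
[ 0.658  -0.2043 -0.0219]
[[0.14, -0.2], [0.09, -0.33], [0.23, -0.25], [0.09, -0.33], [-0.92, 0.17], [0.37, 0.35], [-0.25, 0.32], [0.01, 0.32]]
shift mm [ 87.5  41.6 106.9] turn deg [-9.5 20.8 -0.9]
[ 0.87  0.72 -0.66  2.25  1.28  0.31 -2.15]
```

View pics/s2.png

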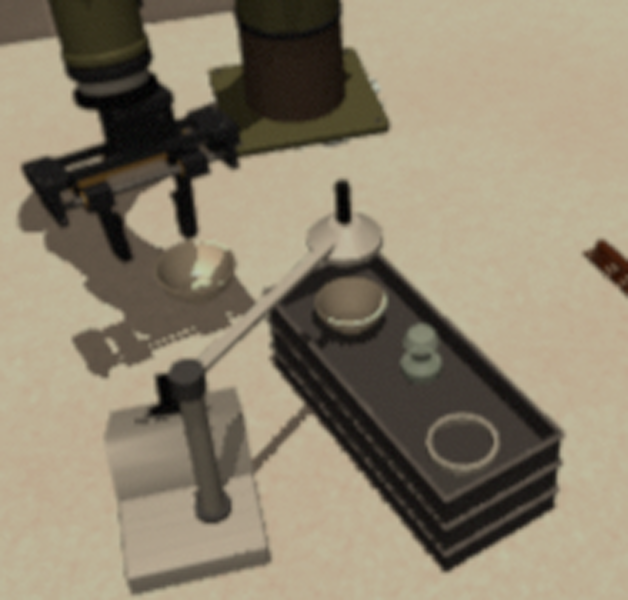

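The arm stopped short: j6 is near 0.3 (wrist straight) and j5 is swinging. I'll fit simple kinematics to the recorded poses to see which wrist branch suits the dial pose.

```bash
cat > kin.py <<'E'
from h import *
import itertools
from scipy.optimize import least_squares
s=r.get_state()
D=[([1.296,.689,-.195,1.565,.157,.902,-.215],[.19,-.595,.257],[.988,.154,0,-.001]),
([.17524,.54551,.014505,2.05208,-.014338,.54495,-1.71807],[.45415,-.1317,.22637],[.985,-.173,0,0]),
([-.06115,.5929,.09202,1.93853,-.08941,.61421,-2.00439],[.51276,-.04421,.22634],[.966,-.258,0,0]),
(s["q"],s["tool_pos"],s["eef_rot"])]
def fk(q,p,sg):
    h,a,L1,b,L2,L3,o,c=p
    R=Ro.from_euler('z',o+sg[0]*q[0])*Ro.from_euler('y',q[1])*Ro.from_euler('z',sg[1]*q[2])
    X=np.array([0,0,h])+R.apply([a,0,L1]);R=R*Ro.from_euler('y',q[3]);
    X=X+R.apply([b,0,L2]);R=R*Ro.from_euler('z',sg[2]*q[4])*Ro.from_euler('y',q[5]);X=X+R.apply([0,0,L3])
    return X,R*Ro.from_euler('z',c+sg[3]*q[6])
def res(p,sg):
    e=[]
    for q,X,Q in D:
        x,R=fk(q,p,sg);e+=[*(x-X)*5,*(R.inv()*Ro.from_quat(Q)).as_rotvec()]
    return np.array(e)
best=min((least_squares(res,[.3,0,.4,0,.4,.3,-.1,c0],args=(sg,)) .__dict__|{"sg":sg} if 0 else (lambda o:(o.cost,tuple(o.x),sg))(least_squares(res,[.3,0,.4,0,.4,.3,-.1,c0],args=(sg,))) for sg in itertools.product([1,-1],repeat=4) for c0 in(0,1.57,3.14,-1.57)),key=lambda t:t[0])
P,SG=best[1],best[2]
E
python3 - <<'E'
from kin import *
print(best[0],np.round(P,4),SG,np.abs(res(P,SG)).max())
from fit import pose
lo=np.array([-3.01,-.46,-1.47,.13,-1,.04,-2.66]);hi=np.array([3.01,2.08,1.51,2.56,4.14,2.09,2.66])
q0=np.array(s["q"]);mid=(lo+hi)/2;rng=np.random.default_rng(0)
def ik(X,R,seed):
    f=lambda q:np.r_[(fk(q,P,SG)[0]-X)*50,(fk(q,P,SG)[1].inv()*R).as_rotvec()*10,.01*(q-seed)]
    return least_squares(f,np.clip(seed,lo+.01,hi-.01),bounds=(lo,hi))
for fl in(0,np.pi):
  for t in(.3,-.3):
    for out in(.028,.12):
      X,R=pose(t+fl,out);S=[ik(X,R,np.r_[.4,rng.uniform(lo,hi)[1:]]) for _ in range(25)]
      S=[a.x for a in S if np.abs(a.fun[:6]).max()<.05]
      S.sort(key=lambda q:-np.minimum(q-lo,hi-q)[1:].min());print(round(fl),t,out,len(S),*[a.round(2) for a in S[:2]])
E
```

```text
0.0020552845215813125 [ 0.297   0.0095  0.5461 -0.0075  0.3424  0.2471 -0.0848  1.4866] (-1, -1, -1, -1) 0.029194471505226277
[ 0.658  -0.2043 -0.0219]
[[0.14, -0.2], [0.09, -0.33], [0.23, -0.25], [0.09, -0.33], [-0.92, 0.17], [0.37, 0.35], [-0.25, 0.32], [0.01, 0.32]]
0 0.3 0.028 19 [0.32 0.93 0.16 2.21 3.77 0.68 1.6 ] [ 0.55  0.94 -0.2   2.21  3.4   0.55  2.06]
0 0.3 0.12 16 [0.42 0.75 0.1  2.34 3.82 0.6  1.63] [ 0.52  0.75 -0.06  2.34  3.68  0.54  1.79]
0 -0.3 0.028 15 [ 0.66  0.96 -0.38  2.21  3.17  0.53  1.74] [0.32 0.93 0.16 2.21 3.77 0.68 1.  ]
0 -0.3 0.12 5 [ 0.98  0.91 -0.84  2.34  2.58  0.55  2.39] [ 0.69  0.77 -0.33  2.34  3.35  0.47  1.55]
3 0.3 0.028 18 [ 0.99  1.21 -1.01  2.21  2.4   0.77  0.18] [ 0.99  1.21 -1.    2.21  2.4   0.76  0.17]
3 0.3 0.12 16 [ 1.05  0.99 -0.99  2.34  2.4   0.64  0.05] [ 0.89  0.85 -0.67  2.34  2.82  0.49 -0.41]
3 -0.3 0.028 18 [ 1.03  1.28 -1.12  2.21  2.32  0.85 -0.31] [ 0.96  1.16 -0.92  2.21  2.47  0.7  -0.53]
3 -0.3 0.12 12 [ 0.97  0.9  -0.81  2.34  2.62  0.54 -0.8 ] [ 1.01  0.94 -0.9   2.34  2.5   0.58 -0.67]
```

My model confirms it. The dial pose needs the other wrist branch (j5 about 2.6), with the grasp turned half round, which is an equivalent grip. I'll turn about tool z by -180° in stages.

move_arm([
  [[0.6, 0, 0, 0, 0, 0, -9], [0.6, 0, 0, 0, 0, 0, -19], [0.6, 0, 0, 0, 0, 0, -29], [0.6, 0, 0, 0, 0, 0, -39], [0.6, 0, 0, 0, 0, 0, -49], [0.6, 0, 0, 0, 0, 0, -59], [0.6, 0, 0, 0, 0, 0, -69], [0.6, 0, 0, 0, 0, 0, -79], [0.6, 0, 0, 0, 0, 0, -89], [0.6, 0, 0, 0, 0, 0, -90]],
])

```text
clock: 10.42
tool_pos: [0.4193, -0.2104, 0.1573]
eef_rot: [0.599, 0.793, 0.084, 0.07]
contact_force: [-0.2, 0.9, -0.2]
opening: 0.603
finger_force: 0.0
```

```bash
python3 - <<'E'
from fit import *
s=r.get_state();print(s["q"].round(2),s["tool_pos"],s["eef_rot"])
for t in(.3,np.pi/2+.3,np.pi*.75+.3,np.pi+.3): rel(*pose(t,.12))
E
```

```text
[ 0.658  -0.2043 -0.0219]
[[0.14, -0.2], [0.09, -0.33], [0.23, -0.25], [0.09, -0.33], [-0.92, 0.17], [0.37, 0.35], [-0.25, 0.32], [0.01, 0.32]]
[ 1.    0.79 -0.9   2.24  1.34  0.49 -0.65] [ 0.41934287 -0.21040694  0.15732727] [0.59892322 0.79329254 0.08431871 0.06977305]
shift mm [-27.2  55.7  22.4] turn deg [-23.9   8.8  87.7]
shift mm [-27.2  55.7  22.4] turn deg [-20.9  -9.6  -1. ]
shift mm [-27.2  55.7  22.4] turn deg [-16.1 -17.4 -45.4]
shift mm [-27.2  55.7  22.4] turn deg [ -8.9 -24.  -89.7]
```

move_arm([
  [[0.6, -7, 14, 6, -5, -3, -1], [0.6, -14, 28, 11, -10, -5, -1], [0.6, -21, 42, 17, -15, -7, -1], [0.6, -27.2, 55.7, 22.4, -20.9, -9.6, -1], [0.6, -27.2, 55.7, 22.4, -20, -12, -12], [0.6, -27.2, 55.7, 22.4, -19, -14, -23], [0.6, -27.2, 55.7, 22.4, -18, -16, -34], [0.6, -27.2, 55.7, 22.4, -16.1, -17.4, -45], [0.6, -27.2, 55.7, 22.4, -16.1, -17.4, -45.4], [0.6, -27.2, 55.7, 22.4, -16.1, -17.4, -45.4]],
])

```text
clock: 11.68
tool_pos: [0.4837, -0.2214, 0.1478]
eef_rot: [0.24, 0.923, 0.069, 0.293]
contact_force: [-0.4, -0.1, 0.1]
opening: 0.602
finger_force: 0.0
```

```bash
python3 - <<'E'
from fit import *
s=r.get_state();print(s["q"].round(2),s["tool_pos"],s["eef_rot"])
for t in(np.pi*.75+.3,np.pi+.3): rel(*pose(t,.12))
E
```

```text
[ 0.658  -0.2043 -0.0219]
[[0.14, -0.2], [0.09, -0.33], [0.23, -0.25], [0.09, -0.33], [-0.92, 0.17], [0.37, 0.35], [-0.25, 0.32], [0.01, 0.32]]
[ 1.01  0.93 -0.89  2.4   2.53  0.67 -0.88] [ 0.48366881 -0.2213508   0.14781898] [0.24038059 0.92273936 0.06883101 0.29331132]
shift mm [0.3 0.8 0.1] turn deg [-0.   0.1 -0.1]
shift mm [0.3 0.8 0.1] turn deg [ -0.1   0.1 -45.1]
```

move_arm([
  [[0.6, 0, 0, 0, 0, 0, -9], [0.6, 0, 0, 0, 0, 0, -18], [0.6, 0, 0, 0, 0, 0, -27], [0.6, 0, 0, 0, 0, 0, -36], [0.6, 0.3, 0.8, 0, 0, 0, -45], [0.6, 0.3, 0.8, 0, 0, 0, -45], [0.6, 0.3, 0.8, 0, 0, 0, -45]],
])

```text
clock: 12.55
tool_pos: [0.4837, -0.2206, 0.1478]
eef_rot: [-0.131, 0.944, -0.048, 0.298]
contact_force: [0.2, 0.6, -0.8]
opening: 0.601
finger_force: 0.0
```

```bash
python3 - <<'E'
from fit import *
s=r.get_state();print(s["q"].round(2))
rel(*pose(np.pi+.3,.028))
S=cv2.cvtColor(r.snapshot("scene"),cv2.COLOR_RGB2BGR);t=cv2.cvtColor(r.snapshot("top"),cv2.COLOR_RGB2BGR)
a=cv2.resize(cv2.convertScaleAbs(S[120:290,110:260],alpha=1.5),None,fx=2.65,fy=2.65,interpolation=cv2.INTER_CUBIC)
b=cv2.resize(cv2.convertScaleAbs(t[110:280,240:390],alpha=2),None,fx=2.65,fy=2.65,interpolation=cv2.INTER_CUBIC)
cv2.imwrite("pics/s3.png",np.hstack([a,b]))
E
```

```text
[ 0.658  -0.2043 -0.0219]
[[0.14, -0.2], [0.09, -0.33], [0.23, -0.25], [0.09, -0.33], [-0.92, 0.17], [0.37, 0.35], [-0.25, 0.32], [0.01, 0.32]]
[ 0.9   0.86 -0.68  2.41  2.79  0.6  -0.39]
shift mm [-0.   0.1 92. ] turn deg [-0.1  0.1 -0.2]
```

View pics/s3.png

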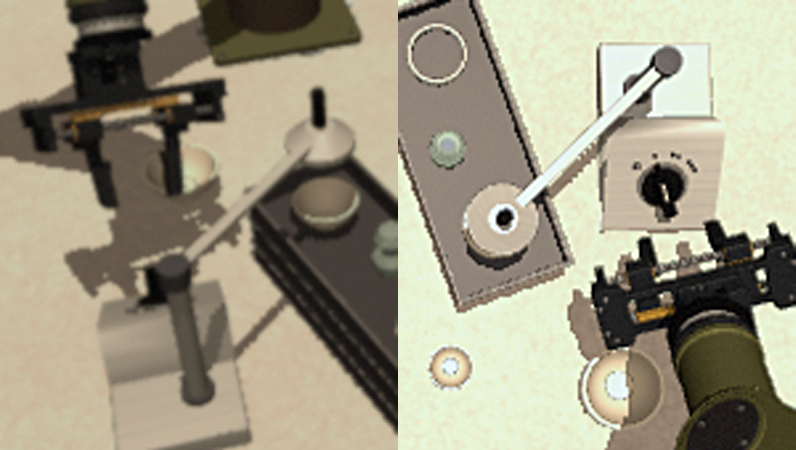

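The gripper is lined up below the dial (right view: fingers at 632–715, dial at 662,187), clear of the lamp arm and head. Now I'll advance along the axis and pinch.

move_arm([
  [[0.6, 0, 0, 20, 0, 0, 0], [0.6, 0, 0, 45, 0, 0, 0], [0.6, 0, 0, 65, 0, 0, 0], [0.6, 0, 0, 80, 0, 0, 0], [0.6, 0, 0, 88, 0, 0, 0], [0.6, 0, 0, 92, 0, 0, 0], [0.6, 0, 0, 92, 0, 0, 0], [0, 0, 0, 92, 0, 0, 0], [0, 0, 0, 92, 0, 0, 0], [0, 0, 0, 92, 0, 0, 0]],
], newtons=20)

```text
clock: 13.9
tool_pos: [0.5366, -0.222, 0.0729]
eef_rot: [-0.132, 0.944, -0.049, 0.298]
contact_force: [0.1, 0.0, 0.6]
opening: 0.279
finger_force: 0.0
```

move_arm([
  [[0, 0, 0, 0, 0, 0, 0], [0, 0, 0, 0, 0, 0, 0], [0, 0, 0, 0, 0, 0, 0], [0, 0, 0, 0, 0, 0, 0], [0, 0, 0, 0, 0, 0, 0]],
])

```text
clock: 14.52
tool_pos: [0.5365, -0.2217, 0.0727]
eef_rot: [-0.133, 0.944, -0.049, 0.298]
contact_force: [-1.3, 0.4, 2.3]
opening: 0.154
finger_force: 20.0
```

move_arm([
  [[0, 0, 0, 0, 0, 0, 5], [0, 0, 0, 0, 0, 0, 10], [0, 0, 0, 0, 0, 0, 15], [0, 0, 0, 0, 0, 0, 20], [0, 0, 0, 0, 0, 0, 25], [0, 0, 0, 0, 0, 0, 30], [0, 0, 0, 0, 0, 0, 34.5], [0, 0, 0, 0, 0, 0, 34.5], [0, 0, 0, 0, 0, 0, 34.5], [0, 0, 0, 0, 0, 0, 34.5]],
])

```text
clock: 15.78
tool_pos: [0.5366, -0.2221, 0.0727]
eef_rot: [0.153, 0.941, 0.041, 0.299]
contact_force: [-2.2, -0.9, 3.0]
opening: 0.162
finger_force: 20.0
```

```bash
python3 - <<'E'
from fit import *
s=r.get_state();print(s["q"].round(2),s["moment"],s["opening"]*88)
rel(*pose(np.pi-.3,.028))
E
```

```text
[ 0.658  -0.2043 -0.0219]
[[0.14, -0.2], [0.09, -0.33], [0.23, -0.25], [0.09, -0.33], [-0.92, 0.17], [0.37, 0.35], [-0.25, 0.32], [0.01, 0.32]]
[ 0.91  1.1  -0.81  2.28  2.61  0.73 -0.71] [ 0.00654342  0.4278147  -0.03482847] 14.231097129244231
shift mm [0.3 0.4 0.2] turn deg [-0.1  0.1 -0. ]
```

Tool turn complete. Now I'll open and back straight out, far enough to see the dial.

move_arm([
  [[0.6, 0, 0, 0, 0, 0, 0], [0.6, 0, 0, 0, 0, 0, 0], [0.6, 0, 0, 0, 0, 0, 0], [0.6, 0, 0, 0, 0, 0, 0], [0.6, 0, 0, 0, 0, 0, 0], [0.6, 0, 0, -20, 0, 0, 0], [0.6, 0, 0, -50, 0, 0, 0], [0.6, 0, 0, -80, 0, 0, 0], [0.6, 0, 0, -110, 0, 0, 0], [0.6, 0, 0, -110, 0, 0, 0]],
])

```text
clock: 17.02
tool_pos: [0.4719, -0.2205, 0.1645]
eef_rot: [0.153, 0.941, 0.04, 0.299]
contact_force: [-0.2, -0.9, -0.5]
opening: 0.6
finger_force: 0.0
```

```bash
python3 - <<'E'
from h import *
t=cv2.cvtColor(r.snapshot("top"),cv2.COLOR_RGB2BGR)
b=cv2.resize(cv2.convertScaleAbs(t[150:205,310:370],alpha=2.2),None,fx=8,fy=8,interpolation=cv2.INTER_CUBIC)
c=cv2.resize(cv2.convertScaleAbs(t[100:260,245:349],alpha=2),None,fx=2.75,fy=2.75,interpolation=cv2.INTER_CUBIC)
cv2.imwrite("pics/c4.png",np.hstack([b,c]))
t0=cv2.imread("pics/top0.png").astype(int)
for n,(x,y) in dict(bracelet=(255,130),stopper=(258,166),comb=(162,216),glasses=(163,125)).items():
    print(n,np.abs(t0-t)[y-22:y+22,x-22:x+22].mean().round(2))
E
```

```text
bracelet 6.86
stopper 7.95
comb 9.14
glasses 9.04
```

View pics/c4.png

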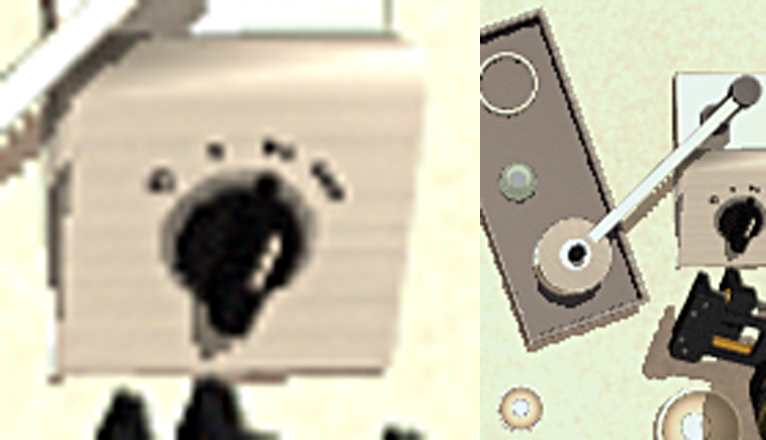

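The bar's upper end (268,180) and its white line now face the two-dot mark (278,148). The head (575,253) is over the bowl, and the gripper is clear of everything. Handing in.

```bash
python3 -c "
from plant import r
print(r.finish_job())"
```

```text
the job is handed in; nothing more can be done
None
```

I handed the job in at about 17 s with the lamp head over the 68 mm bowl in the tray and the dial pointing at its two-dot mark; the last picture showed nothing on the shelf visibly moved, and the hand-in gave no verdict.

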